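# Load a chocolate bar into the spring-lift counter dispenser

### The job

A wrapped chocolate bar lies on top of the stack in the wooden spring-lift bar dispenser and still sticks out at its open front. Load it: with the fingertips press the bar down hard against the lifter spring, and while pressing slide it back under the brass bridge and its steel drag spring until it is fully home at the back wall, then let go and draw clear so that the bridge holds it down. Only press and push the bar, never pick it up, and leave the other goods standing where they are.

Things in the scene. Friction and masses are not known exactly. Their poses are not given: they have to be found in the camera images.
- dispenser: Fixed dark wooden bar dispenser. Origin: centre of its underside, on the counter; +x: the way a bar slides in, from open front to back wall; y across, z up. Base 188 x 106 mm. Chute inside: x -77 to +77, y -36 to +36 mm. Side walls 7 mm thick, 68 mm high; back wall 77, low front 45 mm high. Inside, a stack of three such bars on a spring-lifted plate, its top at z 64 mm with the lifter up.
- new_bar: The stiff wrapped bar to load, 68 x 150 x 10.5 mm, 0.1 kg. Origin: centre of its underside; long side = its y. Starts flat on the stack, long side along the chute, top at z 74.5 mm, centre at dispenser x -62 to -47, y within 1 mm. Friction 0.1 to 0.25 on stack and wood, about 0.7 under fingertips. Press it where the stack carries it (dispenser x over -65), best just past its middle.
- under_bar: Uppermost bar of the stack, same size as new_bar, loose, already home under the bridge; origin centre of its underside, long side its y axis. It sinks with the stack when pressed.
- lifter (a joint): How far the sprung stack is pressed down, m: 0 up (start), 0.016 end stop. The new bar passes under the bridge from about 0.010; 0.013 to 0.016 is ample. About 0.0095 when the new bar sits home, held up against the bridge. Spring 13 N at 0, 18 N at the stop, less 4.5 N of weight: pressing fully down takes about 12 N.
- drag_spring: Sprung steel leaf, 26 mm wide, 26 mm long. Origin: its root under the bridge (dispenser x +44, z 68 mm). It slopes down to the back; its curled tip (dispenser x about +70) rests on the stack at z 64 mm with about 3 N, and hangs up to 7 mm lower when free, so a bar sliding in beneath has to bend it up.
- bridge_edge (a point): Middle of the lower front edge of the brass bridge (dispenser x +34, z 65 mm). The bridge spans the chute from x +34 to +48 mm, its top at z 73 mm. The new bar's far end starts 6 to 21 mm in front of it and 9.5 mm too high to pass beneath.
- back_stop (a point): Middle of the inner face of the back wall (dispenser x +77, z 69 mm). A bar fully home touches it; its centre is then at dispenser x +2 mm.
- price_tag: Bystander: small wooden price stand 28 x 72 x 53 mm beside the dispenser; origin centre of its underside.
- tin: Bystander: round sweet tin, diameter 63 mm, height 36 mm; origin centre of its underside.
- ballotin: Bystander: small gift box with a bow 50 x 60 x 68 mm; origin centre of its underside.
- praline: Bystander: single praline, 29 mm across, 19 mm high; origin centre of its underside.
- stamp: Bystander: hand stamp with turned wooden handle 31 x 40 x 78 mm; origin centre of its underside.
- spool: Bystander: ribbon spool, diameter 63 mm, 24 mm high; origin centre of its underside.
- tongs: Bystander: praline tongs 27 x 160 x 12 mm lying flat; origin centre of its underside.
There are look-alikes about, which are no part of the job. What is shaped like the new_bar but blue or red is not meant.

How it is judged:
By the outcome, as a careful person would: the job done as asked, in the order asked, and still so for the second after the job is handed in, with the robot touching nothing.
It also fails if it takes over 32 s, if anything falls off the work surface, if the arm or the gripper's body presses on something with over 40 N, if the wrist force passes 120 N, or if a joint passes its speed limit or range.

### The arm

A 7-joint arm with a two-finger parallel gripper is mounted at the origin on a cart in front of the work surface, level with it; the furniture and walls round the work are solid. World frame = base frame: x ahead of the robot, y to its left, z up, the work surface at z = 0. Lengths are in m, angles in degrees, forces in N, time in s.
With the tool pointing down it reaches from about 0.425 to 0.875 m from the base axis. Payload 4.7 kg.
Tool frame: the origin (TCP) lies between the finger pads; the fingertips stand 22 mm ahead of it and the grasp point (between the pads) lies 3 mm ahead of it (env.tip_reach is the distance from the TCP to the fingertips, in m); z points along the fingers, y is the line along which they close (so a half turn about z gives the same grasp; the last joint's range is limited). The gripper opens to 87 mm and grips with 3 to 60 N. Pads are 19 mm wide; open, the fingers measure 117 mm over their backs; the gripper's body (75 mm by 190 mm) begins 51 mm behind the grasp point.
Start: joints at [69.62, 18.392, -4.016, 83.108, 1.295, 78.541, -3.26], TCP at [0.235, -0.606, 0.245] pointing down, gripper open.
Joint ranges: [-163.93, 163.93], [-17.29, 119.83], [-79.2, 71.16], [3.27, 140.29], [-89.18, 269.18], [5.43, 117.66], [-154.24, 154.24]. Speed limits (degrees/s): [147.25, 147.25, 180, 180, 180, 180, 180].

### API

Orientations are given as [roll, pitch, yaw] about the fixed x, y, z axes, in that order (R = Rz(yaw) Ry(pitch) Rx(roll)).
In Python, from cell import env gives the robot as it stands.
- The arm moves only by the shell command python3 -m creep 'ROWS' [FORCE]. ROWS is JSON, one flat list of numbers, 7 for each row, row after row: the finger opening in mm, from 0 to 87, then the shift along the tool's x, y, z in units of 30 mm (1.0 is 30 mm), then the turn, a rotation vector about the tool's x, y, z in units of 6 degrees (1.0 is 6 degrees). A call has 1 to 12 rows; each row is the pose to reach, as a shift and turn from the pose commanded when the call began, along the tool's axes at that moment; what a row does not reach only later rows make up. A row lasts 1/10 s, in which the tool goes at most 50 mm and 8.59 degrees, less where a joint would pass 70% of its speed; a pose out of reach is approached as far as the arm can. A call with a gripper value outside its range is refused whole. The fingers move at their own pace and stop on an object; FORCE is the grip in N (left out, the last holds). Time passes only in rows, so rows that repeat a pose let the fingers close. It gives the time, the measured TCP pose, the force, the opening and the grip force at its end, in the units of the state.
- env.get_obs(): the state, without advancing time (a new reading comes with each control period).
- env.read_camera(name): name is "scene" or "side" or "wrist"; returns a dict with "color" (400x640x3 uint8, red, green, blue), "depth" (400x640 float32, m along the optical axis (not along the pixel's ray), 0 where there is no reading), "fovy" (degrees; the focal length in pixels is half the picture's height over the tangent of half this angle, whatever the lens; pixels are square), "cx", "cy" (the principal point, pixels), "R" (3x3) and "t" (3): a world point X has camera coordinates R X + t. Camera axes: x right, y down, z forward; pixel columns grow to the right and rows downward; lengths in m; the calibration is good to about 2 mm. A picture is of the moment at which its call begins.
- env.sign_off(): hands the job in; it is judged then, once.
The state is a dict: "time_s": time; "qpos": joint angles; "joint_velocities": joint speeds; "effort": joint torques, N m; "tool_pos": TCP position; "tool_rot": TCP orientation; "force": force on the tool from outside, world axes, zero at the start; "wrist_torque": the same for the moment, N m; "grip_width": finger opening in m; "grasp_force": force on a finger pad.
Only numpy, scipy, OpenCV 4.12 (cv2) and the standard library are available. Lean on these libraries where they do the work, as an engineer would, in place of code of your own. Each camera call takes 0.05 s, during which the arm holds its last target. There are 200 camera calls.

## Working session

There is one attempt and no reset: what is moved stays moved. The work goes in short steps, Python scripts to look and compute and a shell command to move; the robot and the scene stay as the last step left them, time stands still between calls to the robot, and variables do not carry over. Pictures are saved under pics/ and viewed, at most 10 in all, crops included, and the job is handed in when it is done.

```bash
mkdir -p pics; ls; cat > h.py <<'E'
import numpy as np, cv2
from cell import env
def cam(n):
    c=env.read_camera(n); f=200/np.tan(np.radians(c['fovy'])/2)
    d=c['depth']; v,u=np.mgrid[:400,:640]
    P=np.stack([(u-c['cx'])/f*d,(v-c['cy'])/f*d,d],-1)
    W=(P-c['t'])@c['R']; W[d==0]=np.nan
    return c,W
E
python3 - <<'E'
from h import *
for n in ['scene','side']:
    c,W=cam(n); cv2.imwrite(f'pics/{n}1.png',c['color'][...,::-1]); np.save(f'{n}.npy',W)
    print(n,-c['R'].T@c['t'])
o=env.get_obs(); print(o['tool_pos'],o['tool_rot'],o['force'],o['grip_width'],o['time_s'])
E
```

```text
pics
scene [-0.59511479  0.47222016  0.83967512]
side [-0.2697676   0.32014139  1.29056694]
[ 0.23473973 -0.60565554  0.24359424] [-1.79904022e+02  4.63960151e-03  2.11924527e+01] [-0.09482463 -0.65659583 -0.97201064] 0.08727738882268807 0.1
```

View pics/scene1.png

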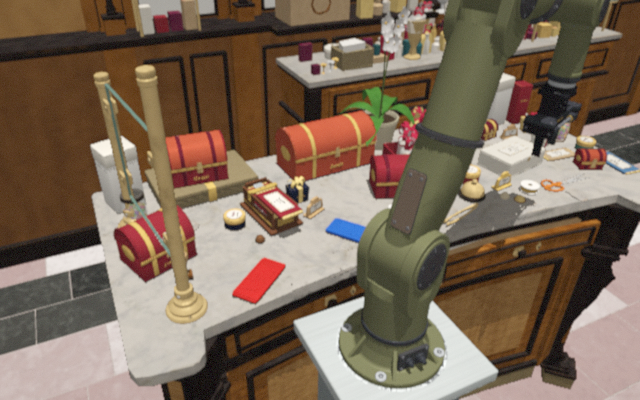

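View pics/side1.png

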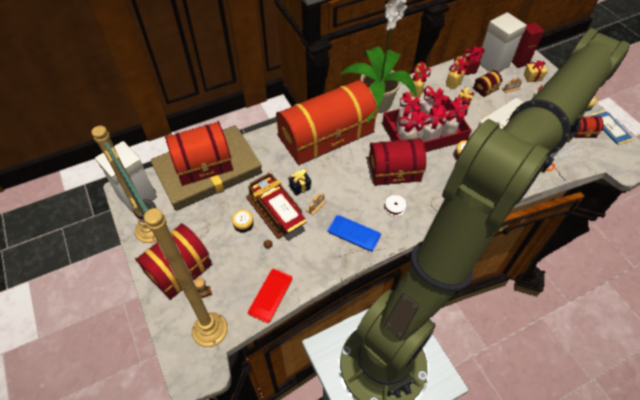

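The dispenser is near (272,205) in the scene picture and (277,207) in the side picture. The bar is cream with dark red ends. The tin is at (242,220), the ballotin at (300,180) and the price tag at (317,204). The blue and red bars are decoys.

```bash
python3 - <<'E'
import cv2,numpy as np
a=cv2.imread('pics/scene1.png')[165:255,220:340]; b=cv2.imread('pics/side1.png')[165:255,225:345]
cv2.imwrite('pics/z1.png',np.vstack([cv2.resize(x,None,fx=3.3,fy=3.3,interpolation=2) for x in (a,b)]))
W=np.load('side.npy')[150:270,200:360].reshape(-1,3); 
m=(W[:,2]>.066)&(W[:,2]<.082)&(abs(W[:,0]-.5)<.35)
img=np.zeros((10,10));p=W[m]
print(len(p),np.nanmin(p,0),np.nanmax(p,0))
# ascii top view of heights (mm)
for n in ['side','scene']:
    w=np.load(n+'.npy'); 
    for (u,v) in [(262,185),(270,195),(277,203),(284,210),(290,217),(284,203),(297,227)]: print(n,u,v,w[v,u].round(3))
E
```

```text
1691 [ 0.42629276 -0.09489706  0.06600643] [0.73682556 0.31909391 0.08199464]
side 262 185 [0.614 0.068 0.067]
side 270 195 [0.564 0.063 0.075]
side 277 203 [0.529 0.055 0.073]
side 284 210 [0.496 0.048 0.075]
side 290 217 [0.464 0.043 0.078]
side 284 203 [0.521 0.037 0.071]
side 297 227 [0.465 0.023 0.008]
scene 262 185 [0.619 0.055 0.067]
scene 270 195 [0.548 0.057 0.073]
scene 277 203 [0.499 0.056 0.076]
scene 284 210 [0.459 0.051 0.075]
scene 290 217 [0.433 0.045 0.067]
scene 284 203 [0.488 0.039 0.077]
scene 297 227 [ 0.471  0.009 -0.001]
```

View pics/z1.png

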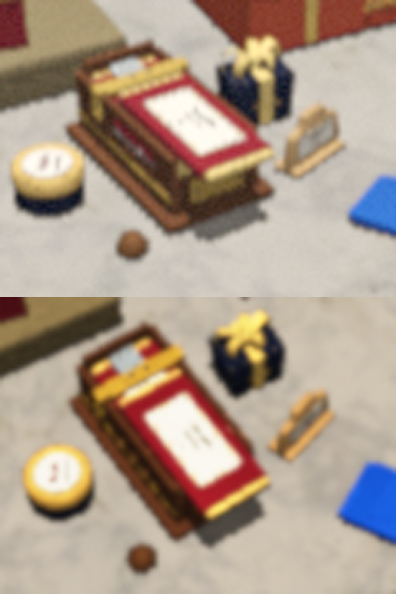

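The crop shows the dispenser's open front towards the robot. The bar sticks out over the low front, and the bridge and drag spring are behind it. Next I fit the top surface.

```bash
python3 - <<'E'
from h import *
for n in ['side','scene']:
    w=np.load(n+'.npy')[150:260,220:330].reshape(-1,3)
    col=cv2.imread(f'pics/{n}1.png')[150:260,220:330].reshape(-1,3).astype(int)
    m=(w[:,2]>.068)&(w[:,2]<.082)&(w[:,0]<.68)&(w[:,0]>.38)&(w[:,1]>-.03)&(w[:,1]<.13)
    p=w[m]; c=p.mean(0)
    # ascii occupancy at 1cm
    r=cv2.minAreaRect(p[:,:2].astype(np.float32)); print(n,len(p),r)
    base=w[(w[:,2]>.008)&(w[:,2]<.05)&(abs(w[:,0]-.54)<.16)&(abs(w[:,1]-.055)<.07)]
    q=w[(w[:,2]>.008)&(abs(w[:,0]-.54)<.17)&(abs(w[:,1]-.055)<.085)]
    for i in range(34):
        x=.68-i*.01
        print('%.2f'%x,' '.join('%3d'%(1000*np.median(s)) if len(s:=q[(abs(q[:,0]-x)<.005)&(abs(q[:,1]-y)<.005)][:,2]) else '  .' for y in np.arange(.14,-.04,-.01)))
E
```

```text
side 1360 ((0.5370156168937683, 0.029516391456127167), (0.21297021210193634, 0.1303030550479889), 8.595771789550781)
0.68   .   .   .   .   .   .   .   .   .   .   .   .   .   .   .   .   .   .
0.67   .   .   .   .   .   .   .   .   .   .   .   .   .   .   .   .   .   .
0.66   .   .   .   .   .   .   .   .   .   .   .   .   .   .   .   .   .   .
0.65   .   .   .   .   .   .   .   .   .   .   .   .   .   .   .   .   .   .
0.64   .   .  12  12   .   .  75  77  73  74  73  67  65   .   .   .   .   .
0.63   .   .  10  24  67  72  67  72  70  66  66  64  66   .   .   .   .   .
0.62   .   .   .  16  66  66  63  66  67  67  63  65  67   .   .   .  29  60
0.61   .   .   .  13  46  63  63  67  67  66  74  72  70   .   .   .  45  51
0.60   .   .   .  11  65  70  72  72  70  73  72  73  71  73   .   .  37  51
0.59   .   .   .  12  61  72  71  69  72  71  70  69  67  64   .   .  33  50
0.58   .   .   .  12  48  65  66  73  72  73  73  73  68  70   .   .  32  39
0.57  35  34   .  11  30  68  73  74  75  74  75  74  70  66   .   .  52  41
0.56  36  33   .   9  22  66  73  74  74  75  73  74  73  6
[... 3670 characters left out ...]
  .   .
0.43   .   .   .   .   .   .   .  71  72  73  71  70  70  69   .   .   .   .
0.42   .   .   .   .   .   .   .   .  70   .   .   .   .   .   .   .   .   .
0.41   .   .   .   .   .   .   .   .   .   .   .   .   .   .   .   .   .   .
0.40   .   .   .   .   .   .   .   .   .   .   .   .   .   .   .   .   .   .
0.39   .   .   .   .   .   .   .   .   .   .   .   .   .   .   .   .   .   .
0.38   .   .   .   .   .   .   .   .   .   .   .   .   .   .   .   .   .   .
0.37   .   .   .   .   .   .   .   .   .   .   .   .   .   .   .   .   .   .
0.36   .   .   .   .   .   .   .   .   .   .   .   .   .   .   .   .   .   .
0.35   .   .   .   .   .   .   .   .   .   .   .   .   .   .   .   .   .   .
```

```bash
cat >> h.py <<'E'
from scipy.spatial.transform import Rotation as Ro
def goal(pos,yaw):
    o=env.get_obs(); R=Ro.from_euler('xyz',o['tool_rot'],degrees=True); G=Ro.from_euler('xyz',[180,0,yaw],degrees=True)
    s=R.inv().apply(np.array(pos)-o['tool_pos'])/.03; r=(R.inv()*G).as_rotvec(degrees=True)/6
    print('shift',s.round(3),'turn',r.round(3),'dist mm',np.linalg.norm(s)*30)
E
python3 - <<'E'
from h import *
A=np.vstack([np.load(n+'.npy')[150:260,220:330].reshape(-1,3) for n in ['side','scene']])
p=A[(A[:,2]>.071)&(A[:,2]<.08)&(A[:,0]<.565)&(A[:,0]>.40)&(A[:,1]>-.005)&(A[:,1]<.12)]
xs=np.arange(.435,.56,.01);c=[]
for x in xs:
    y=p[abs(p[:,0]-x)<.006,1]; c.append([np.percentile(y,2),np.percentile(y,98)])
c=np.array(c);k=[np.polyfit(xs,c[:,i],1) for i in(0,1)];print(np.degrees(np.arctan([k[0][0],k[1][0]])),[np.polyval(q,.5) for q in k], p[:,0].min())
S=np.load('side.npy').reshape(-1,3);a=np.array([.235,-.606]);d=np.array([.285,.656])/.715
t=(S[:,:2]-a)@d;n=(S[:,:2]-a)@[d[1],-d[0]]
for t0 in np.arange(0,.8,.1):
    z=S[(abs(t-t0)<.06)&(abs(n)<.12)&(t>0),2]; print(t0,len(z),np.nanmax(z) if len(z) else None)
goal([.50,.047,.235],9)
E
```

```text
[ 7.74381893 10.51470069] [np.float64(0.013380448817510368), np.float64(0.08166165482972776)] 0.4255646158068946
0.0 1544 0.6537400432170245
0.1 1248 0.6671453011342414
0.2 622 0.659871488638444
0.30000000000000004 3036 0.09494062736329563
0.4 3710 0.09747221198886995
0.5 2530 0.019714749538355156
0.6000000000000001 2719 0.0798048446227758
0.7000000000000001 3010 0.0847539835309844
shift [ 16.109 -17.087   0.314] turn [-1.600e-02  2.000e-03  2.032e+00] dist mm 704.5538536052137
```

```bash
python3 -m creep '[0,16.1,-17.1,0.3,0,0,2, 0,16.1,-17.1,0.3,0,0,2, 0,16.1,-17.1,0.3,0,0,2, 0,16.1,-17.1,0.3,0,0,2, 0,16.1,-17.1,0.3,0,0,2, 0,16.1,-17.1,0.3,0,0,2, 0,16.1,-17.1,0.3,0,0,2, 0,16.1,-17.1,0.3,0,0,2, 0,16.1,-17.1,0.3,0,0,2, 0,16.1,-17.1,0.3,0,0,2, 0,16.1,-17.1,0.3,0,0,2, 0,16.1,-17.1,0.3,0,0,2]' 20
python3 -c "
from h import *
goal([.50,.047,.235],9)"
```

```text
time_s: 1.3
tool_pos: [0.4606, -0.0482, 0.2368]
tool_rot: [180.0, -0.0, 9.2]
force: [0.4, -0.7, -0.8]
grip_width: 0.0027
grasp_force: 0.0
shift [ 1.802 -2.924  0.058] turn [ 0.008 -0.001  0.029] dist mm 103.05476824103026
```

```bash
python3 -m creep '[0,1.7,-2.8,0,0,0,0, 0,1.7,-2.8,0,0,0,0, 0,1.7,-2.8,0,0,0,0, 0,1.7,-2.8,0,0,0,0]'
python3 - <<'E'
from h import *
c,W=cam('wrist'); cv2.imwrite('pics/w1.png',c['color'][...,::-1]); np.save('w1.npy',W)
print(env.get_obs()['tool_pos'],env.get_obs()['force'],-c['R'].T@c['t'])
E
```

```text
time_s: 1.7
tool_pos: [0.4972, 0.042, 0.2364]
tool_rot: [-180.0, 0.1, 9.4]
force: [0.1, -1.4, -0.8]
grip_width: 0.0007
grasp_force: 0.0
[0.4970105  0.040341   0.23633074] [ 0.23893832 -0.55623355 -0.01163105] [0.57131572 0.0544029  0.3759392 ]
```

View pics/w1.png

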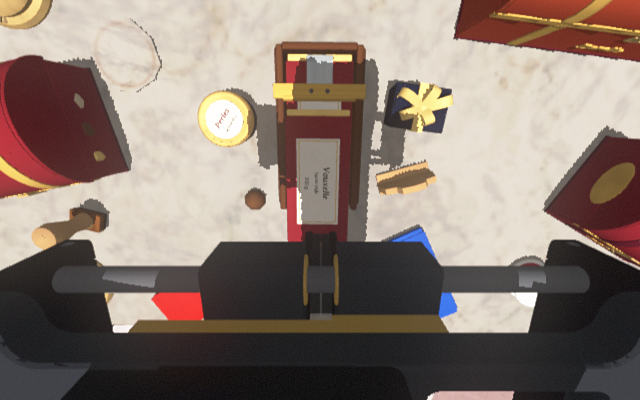

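Wrist view: the bridge is at rows 83-99, the bar's gold far end at about row 112, its side edges at u≈288 and 350, and the back wall at row 45. I'll measure these.

```bash
python3 - <<'E'
from h import *
W=np.load('w1.npy'); 
for v in (125,145,165,185,205,225):
    z=W[v,270:375,2]; u=np.where((z>.0705))[0]+270
    print(v,u.min(),u.max(),W[v,u.min()].round(4),W[v,u.max()].round(4), ((W[v,u.min()]+W[v,u.max()])/2).round(4))
# profile along centre columns
im=cv2.imread('pics/w1.png')
for v in range(38,126,2): print(v,im[v,335].tolist(),W[v,335].round(4), im[v,300].tolist(),W[v,300].round(4))
for v in (50,60,70):
    z=W[v,262:385,2]; u=np.where(z>.055)[0]+262; print(v,W[v,u.min()].round(4),W[v,u.max()].round(4))
E
```

```text
125 285 351 [0.5586 0.0889 0.0735] [0.5695 0.0228 0.0722] [0.5641 0.0559 0.0728]
145 285 350 [0.5388 0.0864 0.073 ] [0.5496 0.02   0.0721] [0.5442 0.0532 0.0726]
165 286 349 [0.5184 0.0827 0.0736] [0.5292 0.0172 0.0736] [0.5238 0.05   0.0736]
185 286 348 [0.4969 0.0799 0.0732] [0.508  0.0143 0.0745] [0.5025 0.0471 0.0738]
205 287 348 [0.4747 0.076  0.0729] [0.4851 0.0096 0.0711] [0.4799 0.0428 0.072 ]
225 287 347 [0.4517 0.0729 0.0733] [0.4625 0.0066 0.0731] [0.4571 0.0398 0.0732]
38 [196, 214, 223] [ 0.6634  0.0524 -0.0049] [183, 197, 211] [ 0.6564  0.093  -0.0034]
40 [196, 211, 223] [ 0.6611  0.052  -0.0041] [184, 196, 209] [ 0.6548  0.0929 -0.0056]
42 [117, 129, 151] [0.641  0.0522 0.0742] [74, 92, 128] [0.635  0.0843 0.0771]
44 [56, 82, 132] [0.6389 0.0519 0.0762] [64, 90, 139] [0.6335 0.0841 0.0766]
46 [60, 87, 139] [0.6373 0.0516 0.0759] [63, 89, 143] [0.6317 0.0839 0.077 ]
48 [62, 84, 133] [0.6351 0.0514 0.0782] [59, 82, 127] [0.6302 0.0837 0.0765]
50 [42, 54, 82] [0.6347 0.051  0.0723] [46, 55, 76] [0.6298 0.0841 0.0698]
52 [39, 49, 70] [0.6347 0.0506 0.0639] [39, 51, 70] [0.
[... 2256 characters left out ...]
76  0.0731]
112 [77, 124, 150] [0.5793 0.0411 0.0721] [79, 129, 155] [0.5736 0.0758 0.0726]
114 [77, 123, 150] [0.5774 0.0408 0.0731] [81, 128, 155] [0.5717 0.0755 0.0732]
116 [54, 75, 109] [0.5755 0.0404 0.0728] [51, 61, 101] [0.5698 0.0752 0.0735]
118 [38, 35, 88] [0.5736 0.0402 0.0756] [45, 47, 90] [0.5679 0.0749 0.0738]
120 [36, 38, 89] [0.5717 0.0398 0.0732] [43, 45, 91] [0.5659 0.0746 0.0737]
122 [41, 40, 91] [0.5698 0.0395 0.0752] [45, 45, 91] [0.564  0.0743 0.0741]
124 [40, 36, 89] [0.5678 0.0391 0.074 ] [42, 43, 93] [0.5621 0.074  0.0745]
50 [0.6267 0.1074 0.0662] [0.6402 0.0242 0.0668]
60 [0.6178 0.1062 0.0669] [0.6318 0.0223 0.0655]
70 [0.6091 0.1054 0.0653] [0.6226 0.0216 0.0669]
```

```bash
python3 -c "
from h import *
goal([.5168,.0488,.108],9.2)"
```

```text
shift [ 0.702 -0.174  4.277] turn [ 0.003  0.013 -0.   ] dist mm 130.12285737627113
```

```bash
python3 -m creep '[0,0.7,-0.17,1.5,0,0,0, 0,0.7,-0.17,3,0,0,0, 0,0.7,-0.17,4.25,0,0,0, 0,0.7,-0.17,4.25,0,0,0, 0,0.7,-0.17,4.25,0,0,0]'
python3 -c "
from h import *
goal([.5168,.0488,.094],9.2);goal([.5701,.0574,.094],9.2);print(env.get_obs()['tool_pos'])"
```

```text
time_s: 2.25
tool_pos: [0.5172, 0.0478, 0.1097]
tool_rot: [180.0, 0.1, 9.1]
force: [-0.2, -0.3, 1.1]
grip_width: 0.0009
grasp_force: 0.0
shift [-0.006 -0.034  0.522] turn [ 0.002  0.01  -0.023] dist mm 15.692982285049643
shift [ 1.794 -0.037  0.52 ] turn [ 0.002  0.01  -0.023] dist mm 56.03436390966573
[0.51715507 0.04783601 0.10965932]
```

```bash
python3 -m creep '[0,0,-0.03,0.2,0,0,0, 0,0,-0.03,0.4,0,0,0, 0,0,-0.03,0.6,0,0,0, 0,0,-0.03,0.75,0,0,0, 0,0,-0.03,0.85,0,0,0, 0,0,-0.03,0.95,0,0,0, 0,0,-0.03,0.95,0,0,0, 0,0,-0.03,0.95,0,0,0]'
```

```text
time_s: 3.05
tool_pos: [0.5195, 0.0503, 0.0836]
tool_rot: [179.9, -0.3, 9.2]
force: [-1.3, -0.6, 13.1]
grip_width: 0.0001
grasp_force: 6.2
```

```bash
python3 -m creep '[0,0,0,0.06,0,0,0, 0,0,0,0.12,0,0,0, 0,0,0,0.12,0,0,0]'
```

```text
time_s: 3.35
tool_pos: [0.5195, 0.0503, 0.0807]
tool_rot: [179.9, -0.2, 9.2]
force: [-4.3, -0.4, 17.7]
grip_width: 0.0006
grasp_force: 9.0
```

```bash
python3 -m creep '[0,0.1,0,0,0,0,0, 0,0.2,0,0,0,0,0, 0,0.3,0,0,0,0,0, 0,0.4,0,0,0,0,0, 0,0.5,0,0,0,0,0, 0,0.6,0,0,0,0,0, 0,0.6,0,0,0,0,0]'
python3 - <<'E'
from h import *
c,W=cam('wrist'); cv2.imwrite('pics/w2.png',c['color'][20:300,220:420,::-1]); np.save('w2.npy',W)
E
```

```text
time_s: 4.05
tool_pos: [0.5371, 0.0533, 0.0808]
tool_rot: [179.9, -0.2, 9.2]
force: [-6.1, -1.2, 18.6]
grip_width: 0.0003
grasp_force: 9.2
```

View pics/w2.png

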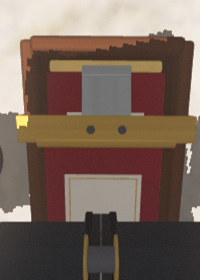

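The bar's gold end is now hidden under the bridge (crop rows 115-147), and the under bar's gold end and the steel leaf show behind it. The slide is working, so I continue.

```bash
python3 -m creep '[0,0.1,0,0,0,0,0, 0,0.2,0,0,0,0,0, 0,0.3,0,0,0,0,0, 0,0.4,0,0,0,0,0, 0,0.5,0,0,0,0,0, 0,0.6,0,0,0,0,0, 0,0.7,0,0,0,0,0, 0,0.8,0,0,0,0,0, 0,0.9,0,0,0,0,0, 0,1,0,0,0,0,0, 0,1.05,0,0,0,0,0, 0,1.05,0,0,0,0,0]'
python3 - <<'E'
from h import *
c,W=cam('wrist'); cv2.imwrite('pics/w3.png',cv2.resize(c['color'][20:240,220:420,::-1],None,fx=2.5,fy=2.5)); np.save('w3.npy',W)
E
```

```text
time_s: 5.3
tool_pos: [0.5674, 0.0583, 0.0809]
tool_rot: [179.9, -0.1, 9.2]
force: [-5.5, -1.0, 19.3]
grip_width: 0.0003
grasp_force: 9.4
```

View pics/w3.png

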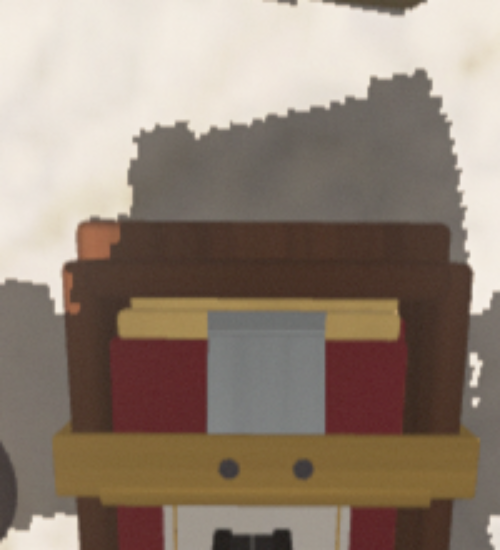

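The new bar's gold end is behind the bridge at crop rows 308-338. A thin strip of the under bar still shows behind it, so about 4-5 mm remains. I push on gently and watch the force.

```bash
python3 -m creep '[0,0.05,0,0,0,0,0, 0,0.1,0,0,0,0,0, 0,0.15,0,0,0,0,0, 0,0.2,0,0,0,0,0, 0,0.2,0,0,0,0,0]'; python3 -m creep '[0,0.04,0,0,0,0,0, 0,0.08,0,0,0,0,0, 0,0.08,0,0,0,0,0]'
python3 - <<'E'
from h import *
c,W=cam('wrist'); cv2.imwrite('pics/w4.png',cv2.resize(c['color'][20:240,220:420,::-1],None,fx=2.5,fy=2.5)); np.save('w4.npy',W)
E
```

```text
time_s: 5.85
tool_pos: [0.5715, 0.0589, 0.0808]
tool_rot: [179.9, 0.1, 9.2]
force: [-11.1, -2.3, 24.1]
grip_width: 0.0007
grasp_force: 11.8
time_s: 6.15
tool_pos: [0.5717, 0.059, 0.0807]
tool_rot: [179.8, 0.4, 9.2]
force: [-17.1, -3.4, 29.6]
grip_width: 0.0005
grasp_force: 14.6
```

View pics/w4.png

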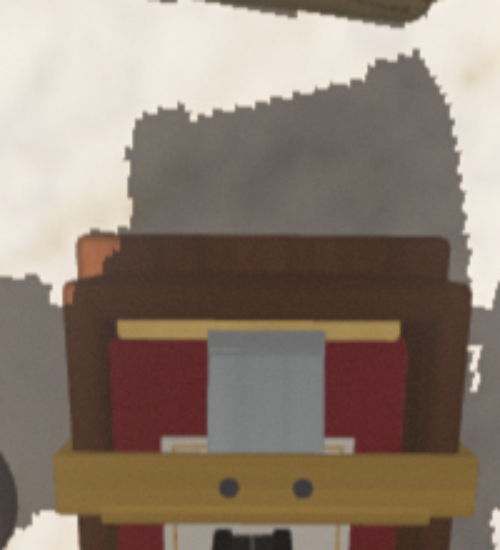

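The bar is home: the tool stopped, the push force rose to 17 N, and the under bar no longer shows. I relax part of the forward load and lift straight up.

```bash
python3 -m creep '[0,-0.07,0,0,0,0,0, 0,-0.07,0,-0.15,0,0,0, 0,-0.08,0,-0.3,0,0,0, 0,-0.1,0,-0.5,0,0,0, 0,-0.1,0,-0.8,0,0,0, 0,-0.1,0,-1.2,0,0,0, 0,-0.1,0,-2,0,0,0, 0,-0.1,0,-3,0,0,0, 0,-0.5,0,-4,0,0,0, 0,-1,0,-5,0,0,0, 0,-1,0,-5,0,0,0, 0,-1,0,-5,0,0,0]'
python3 - <<'E'
from h import *
c,W=cam('wrist'); cv2.imwrite('pics/w5.png',c['color'][...,::-1])
im=c['color']
for v in range(44,150,3): print(v,im[v,325].tolist(),W[v,300].round(4))
E
```

```text
time_s: 7.4
tool_pos: [0.5452, 0.0545, 0.2285]
tool_rot: [179.9, -0.1, 9.2]
force: [-0.4, 0.1, -0.6]
grip_width: 0.0
grasp_force: 0.0
44 [226, 216, 198] [ 0.6975  0.103  -0.0025]
47 [227, 217, 200] [ 0.6947  0.1028 -0.004 ]
50 [230, 221, 207] [ 0.6916  0.1023 -0.0041]
53 [230, 220, 207] [ 0.6884  0.1018 -0.0035]
56 [230, 221, 207] [ 0.6853  0.1014 -0.0038]
59 [231, 221, 208] [ 0.6822  0.101  -0.0043]
62 [228, 219, 204] [ 0.6789  0.1005 -0.0034]
65 [173, 160, 150] [ 0.6756  0.1    -0.0029]
68 [102, 96, 89] [ 0.6722  0.0994 -0.0019]
71 [99, 92, 89] [ 0.6692  0.0991 -0.0032]
74 [96, 92, 87] [ 0.666   0.0987 -0.0036]
77 [94, 88, 84] [ 0.6627  0.0982 -0.0035]
80 [95, 91, 85] [ 0.6594  0.0977 -0.0035]
83 [102, 96, 89] [ 0.6562  0.0974 -0.0049]
86 [104, 97, 90] [ 0.6529  0.0969 -0.0046]
89 [104, 98, 90] [ 0.6495  0.0964 -0.0045]
92 [106, 97, 90] [ 0.6461  0.0959 -0.0042]
95 [76, 54, 43] [0.6418 0.0943 0.0105]
98 [68, 50, 42] [0.6349 0.0889 0.0762]
101 [70, 51, 41] [0.6322 0.0885 0.0767]
104 [69, 50, 39] [0.6295 0.0881 0.0761]
107 [149, 122, 76] [0.6272 0.0887 0.063 ]
110 [100, 100, 101] [0.6243 0.0882 0.0648]
113 [108, 109, 108] [0.6215 0.0878 0.064 ]
116 [120, 124, 124] [0.6186 0.0874 0.0651]
119 [123, 125, 125] [0.6157 0.087  0.0647]
122 [122, 124, 124] [0.6128 0.0865 0.0651]
125 [121, 123, 123] [0.6099 0.0861 0.065 ]
128 [122, 122, 122] [0.607  0.0858 0.0645]
131 [120, 122, 121] [0.604  0.0853 0.0647]
134 [119, 123, 121] [0.601  0.085  0.0631]
137 [126, 100, 57] [0.5985 0.0841 0.071 ]
140 [123, 98, 53] [0.5956 0.0837 0.0711]
143 [127, 102, 59] [0.5927 0.0833 0.072 ]
146 [131, 104, 60] [0.5897 0.0829 0.0716]
149 [130, 103, 58] [0.5868 0.0824 0.0721]
```

View pics/w5.png

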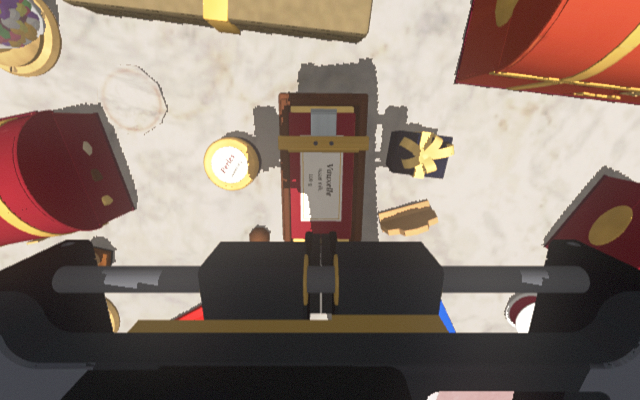

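The bar lies under the bridge at z≈0.065, and its gold end meets the back wall at row 106. The neighbouring goods are undisturbed.

```bash
python3 -c "
from cell import env
print(env.sign_off())"
```

```text
the job is handed in; nothing more can be done
None
```

The bar is loaded: I pressed it down, slid it home to the back wall and released it under the bridge, and I handed the job in at about 7.5 s with the arm clear and the neighbouring goods undisturbed in the last picture.

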